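# Set a drawer front in the drilling jig and lock it

## Task

Get the new brown drawer front ready for drilling its handle holes: push it back along the jig until its rear long edge lies flush, all along, against the aluminium bar of the fence, pressing gently at both ends and never leaning hard on the bar, which would be knocked out of its setting. Then swing the red lever clockwise until it lies alongside the board's right end and points to the front of the jig, so that the cam drives the board against the end stop and locks it there, still flush with the bar. Leave the things round about where they are.

Things in the scene. Friction and masses are not known exactly. Their poses are not given: they have to be found in the camera images.
- jig: pale plywood base, screwed to the worktop, at any small yaw; top 15 mm above its origin, which lies on the worktop. x points to the fence (away from the robot), y to the end stop (left), z up. It spans x = -105 to +85 mm, y = -222 to +178 mm. From the fence two drill-bush tongues at y = 48 and -48 mm, 34 wide, reach over the board to x = -9 mm, 38 to 50 mm above the worktop.
- fence: grey bracket along the jig's rear. Origin on its front face, mid-length, at base-top level; axes as the jig's. Before it runs the rail: a rigid aluminium bar 300 mm long, 10 deep, 18 high, clamped on slotted straps. Its face stands 10 to 34 mm before the origin (x = -10 to -34 mm): the setting differs each time and is not measured, so feel for it. Over 15 N on the bar upsets it.
- end_stop: the dark steel block at the left end of the jig, 36 x 20 x 20 mm. Origin at the middle of the face that the board's left end must meet (facing -y), at the base-top level; axes as the jig's.
- drawer_front: the dark brown wooden board, 92 mm wide (x), 280 long (y), 16 thick, about 0.3 kg, loose, flat on the jig's base in front of the fence, skewed. Origin at the centre of its underside; x points to its rear long edge, y to its left end. Too wide to grasp: push its front long edge outside the tongues. Pushed at one end, its other end swings back; sliding it takes 1 to 4 N.
- corner_left (a point): the left end of the board's rear long edge, at half its thickness (8 mm above its underside).
- corner_right (a point): the right end of the board's rear long edge, at half its thickness.
- lever_knob (a point): centre of the upright red knob at the end of the red lever: a cylinder of 21 mm diameter, 40 mm tall (its top stands 79 mm above the worktop), 88 mm from the pivot. It can be pinched or pushed from the side.
- cam_pivot (a point): point on the vertical axis of the cam clamp at the right end of the jig, on top of the 16 mm wide lever (39 mm above the worktop). The clamp sits on a sprung carriage that yields a millimetre or two along the jig's y.
- cam (a joint): turn of the cam and lever, rad: 0 wide open (lever out to the right), growing clockwise from above; at 1.75 the lever points along the jig's -x, straight to the front, and the black eccentric presses hardest on the board's right end; limit 1.85. It begins to press the board against the stop at about 1.3; stiff (3 to 6 N at the knob), stays where it is left.
- tape_roll: bystander: roll of tape, 98 mm across, 25 high, front left; origin under its centre
- phone: bystander: dark phone lying front right, 74 x 148 x 13 mm; origin under its centre
- bow_handle: bystander: dark steel bow handle, 96 mm long, 10 high, lying at the front; origin at its middle, on the worktop
- mug: bystander: dark mug at the back left, 106 mm high; origin under its centre
- sugar_jar: bystander: glass jar, 93 mm across, 140 high, at the back; origin under its centre
- egg_timer: bystander: red and cream kitchen timer, 64 mm across, 47 high, behind the jig; origin under its centre

How it is judged:
On the way:
1. the board's rear edge lies flush along the bar (within 1.5 mm and parallel within 0.008 rad) while the lever is still open (x of bar_c0 in the frame of drawer_front below 0.0525 m and angle between the x axis of drawer_front and the x axis of fence, either way round below 0.008 rad and value of joint cam below 0.5 rad), for 0.2 s.
At the end, for the whole second after the job is handed in: the board lies flat and at rest, its rear edge within 1.5 mm of the bar and parallel to it within 0.008 rad, its left end within 1.5 mm of the end stop and pressed against it with more than 2 N by the cam, whose lever is turned past 1.45 rad (within about 17 degrees of straight to the front) (x of bar_c0 in the frame of drawer_front below 0.0525 m and angle between the x axis of drawer_front and the x axis of fence, either way round below 0.008 rad and y of corner_left in the frame of end_stop above -0.0015 m and contact force between drawer_front and end_stop above 2 N and value of joint cam above 1.45 rad and angle between drawer_front's own z axis and vertical below 0.03 rad and linear speed of drawer_front below 0.01 m/s); the robot touches nothing.
It fails at once if the bar is pressed with more than 15 N through the board (contact force between drawer_front and fence above 15 N).
It fails at once if the robot itself pushes the fence or its bar with more than 15 N (contact force between the arm and fence above 15 N).
It fails at once if a bystander is moved by more than 40 mm (distance of any of tape_roll, phone, bow_handle, mug, sugar_jar, egg_timer from where it was at the start of the episode above 0.04 m).
It also fails if it takes over 69 s, if anything falls off the work surface, if the arm or the gripper's body presses on something with over 40 N, if the wrist force passes 120 N, or if a joint passes its speed limit or range.

## Robot

A 6-joint arm with a two-finger parallel gripper is mounted at the origin on a cart in front of the work surface, level with it; the furniture and walls round the work are solid. World frame = base frame: x ahead of the robot, y to its left, z up, the work surface at z = 0. Lengths are in m, angles in rad, forces in N, time in s.
With the tool pointing down it reaches from about 0.325 to 0.9 m from the base axis. Payload 6.1 kg.
Tool frame: the origin (TCP) lies on the centre line of the jaws, within the pads' length; the fingertips stand 25 mm ahead of it and the grasp point (between the pads) lies 6 mm ahead of it (ctrl.tip_reach is the distance from the TCP to the fingertips, in m); z points along the fingers, y is the line along which they close (so a half turn about z gives the same grasp; the last joint's range is limited). The gripper opens to 87 mm and grips with 3 to 60 N. Pads are 19 mm wide; open, the fingers measure 117 mm over their backs; the gripper's body (75 mm by 190 mm) begins 51 mm behind the grasp point.
Start: joints at [-1.239, 0.22, 1.526, -0, 1.395, -0.126], TCP at [0.276, -0.561, 0.248] pointing down, gripper open.
Joint ranges: [-2.98, 2.98], [-0.91, 2.08], [0.09, 2.57], [-1.24, 4.39], [0.2, 2.65], [-2.68, 2.68]. Speed limits (rad/s): [2.57, 2.57, 3.01, 3.14, 3.14, 3.14].

## Interface

Orientations are given as a unit quaternion [x, y, z, w].
In Python, from cell import ctrl, kin, imaging, workorder gives the robot as it stands. Calls block until the motion is done:
- ctrl.goto(position, orientation): joint-space move of the TCP to a pose.
- ctrl.move_linear(position, speed=0.15, frame=None, contact_N=None): straight line of the TCP; frame=None keeps the orientation; speed is the mean speed in m/s. With contact_N (N) it stops when the force on the tool has changed by that much, and returns True; else False.
- ctrl.movej(angles): joint-space move.
- ctrl.gripper_to(opening): opening from 0.0 (shut) to 1.0 (fully open); the grip force is fixed at half the most; returns when the fingers have stopped.
- ctrl.sleep(seconds).
- kin.solve_ik(position, orientation): joint angles nearest the present ones, or None.
- imaging.read_camera(name): name is "side" or "top" or "wrist"; returns (picture, depth): 384x512x3 uint8, red, green, blue; 384x512 float32, m along the optical axis (not along the pixel's ray), 0 where there is no reading.
- imaging.calibration(name): a dict with "fx", "fy", "cx", "cy" (pixels), "rvec" (rotation vector, rad) and "tvec" (3), from world to camera coordinates, as OpenCV has them; the wrist camera has in their place "mount" (4x4, takes a point from camera to tool coordinates, whose origin is the TCP and whose axes are the flange's). Camera axes: x right, y down, z forward; pixel columns grow to the right and rows downward; lengths in m; the calibration is good to about 2 mm. A picture is of the moment at which its call begins: read the wrist's pose just before it. calibration takes no time and is no camera call.
A pose or a line that the arm cannot do raises ctrl.MotionError and nothing moves.
- workorder.sign_off(): hands the job in; it is judged then, once.
Readings, each from a call of its own:
- ctrl.read_clock(): time.
- ctrl.read_joint_positions(): joint angles.
- ctrl.read_qd(): joint speeds.
- ctrl.read_joint_efforts(): joint torques, N m.
- ctrl.read_eef_pos(): TCP position.
- ctrl.read_ee_rot(): TCP orientation.
- ctrl.read_ft_force(): force on the tool from outside, world axes, zero at the start.
- ctrl.read_wrist_torque(): the same for the moment, N m.
- ctrl.read_gripper_width(): opening from 0.0 (shut) to 1.0 (fully open).
- ctrl.read_grip_force(): force on a finger pad.
Only numpy, scipy, OpenCV 4.12 (cv2) and the standard library are available. Lean on these libraries where they do the work, as an engineer would, in place of code of your own. Each camera call takes 0.05 s, during which the arm holds its last target. There are 200 camera calls.

## Working session

There is one attempt and no reset: what is moved stays moved. The work goes in short steps, each a Python script; the robot and the scene stay as the last script left them, time stands still between calls to the robot, and variables do not carry over. Pictures are saved under pics/ and viewed, at most 10 in all, crops included, and the job is handed in when it is done.

```bash
mkdir -p pics; ls; cat > h.py <<'E'
import numpy as np, cv2
from cell import ctrl, kin, imaging, workorder
from scipy.spatial.transform import Rotation as R
def cam(name):
    c=imaging.calibration(name); K=np.array([[c['fx'],0,c['cx']],[0,c['fy'],c['cy']],[0,0,1]])
    if 'mount' in c:
        T=np.eye(4);T[:3,:3]=R.from_quat(ctrl.read_ee_rot()).as_matrix();T[:3,3]=ctrl.read_eef_pos()
        T=T@np.array(c['mount'])
    else:
        W=np.eye(4);W[:3,:3]=cv2.Rodrigues(np.array(c['rvec'],float))[0];W[:3,3]=np.ravel(c['tvec']);T=np.linalg.inv(W)
    return K,T
def ray(K,T,uv,z):
    uv=np.atleast_2d(uv).astype(float)
    d=np.c_[uv,np.ones(len(uv))]@np.linalg.inv(K).T@T[:3,:3].T
    o=T[:3,3]; return o+d*((z-o[2])/d[:,2])[:,None]
def shot(name,tag):
    K,T=cam(name); im,d=imaging.read_camera(name)
    cv2.imwrite(f'pics/{tag}.png',im[:,:,::-1]); np.savez(f'pics/{tag}.npz',im=im,d=d,K=K,T=T)
    return im,d,K,T
E
python3 - <<'E'
from h import *
for n in ('top','side'):
    im,d,K,T=shot(n,n+'0'); print(n,T.round(3).tolist(),K[0,0])
a=cv2.imread('pics/top0.png');
print(ctrl.read_clock(),ctrl.read_ft_force(),ctrl.read_ee_rot(),ctrl.tip_reach)
E
```

```text
pics
top [[0.027, -0.986, 0.165, 0.356], [-1.0, -0.025, 0.017, -0.017], [-0.013, -0.165, -0.986, 1.138], [0.0, 0.0, 0.0, 1.0]] 464.4069012865414
side [[0.998, 0.017, -0.057, 0.59], [0.059, -0.453, 0.89, -0.964], [-0.011, -0.892, -0.453, 0.577], [0.0, 0.0, 0.0, 1.0]] 383.54393814777086
0.1 [ 0.51639543 -0.1753543   0.25647757] [ 9.73919210e-01  2.26893317e-01 -8.79465826e-05 -8.87821464e-04] 0.025
```

View pics/top0.png

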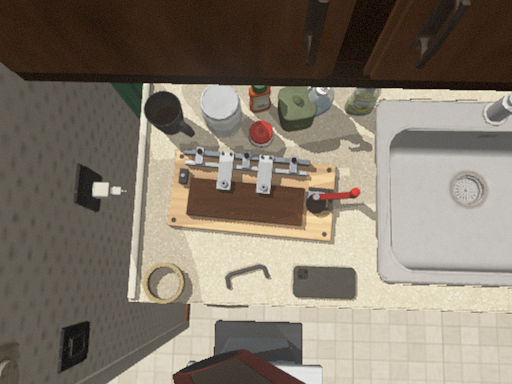

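View pics/side0.png

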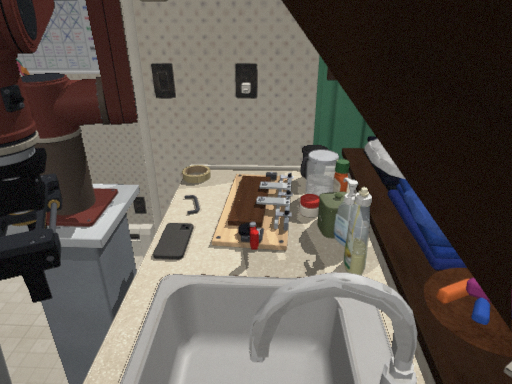

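The top view shows the jig at about cols 170–340, rows 150–242. The board spans about (187,180) to (305,227), the knob is at (355,191) and the pivot at about (317,197). The side view agrees. I'll measure the jig, board and knob next.

```bash
cat > m.py <<'E'
from h import *
def jig(tag):
    f=np.load(f'pics/{tag}.npz');im,K,T=f['im'],f['K'],f['T']
    hsv=cv2.cvtColor(im,cv2.COLOR_RGB2HSV)
    roi=np.zeros(im.shape[:2],np.uint8);roi[145:245,160:345]=255
    ply=cv2.inRange(hsv,(8,75,120),(25,255,255))&roi
    n,l,s,c=cv2.connectedComponentsWithStats(ply)
    pts=np.argwhere(ply)[:,::-1]
    P=ray(K,T,pts,0.015)[:,:2].astype(np.float32)
    r=cv2.minAreaRect(P);print('jig rect',r)
    red=cv2.inRange(hsv,(0,150,90),(6,255,255))|cv2.inRange(hsv,(174,150,90),(180,255,255));red[:,:320]=0;red&=roi
    red[:, 370:]=0
    q=np.argwhere(red)[:,::-1];print('red',len(q),q.min(0),q.max(0))
    return im,hsv,K,T
if __name__=='__main__':
    im,hsv,K,T=jig('top0')
    d=np.load('pics/top0.npz')['d']
    br=cv2.inRange(hsv,(0,40,20),(18,255,110));br[:172]=0;br[235:]=0;br[:,:180]=0;br[:,315:]=0
    n,l,s,c=cv2.connectedComponentsWithStats(br);i=1+np.argmax(s[1:,4]);print(s[i])
    P=ray(K,T,np.argwhere(l==i)[:,::-1],0.031)[:,:2].astype(np.float32);r=cv2.minAreaRect(P);print('board',r,cv2.boxPoints(r))
    print('knob',ray(K,T,[[355,191]],0.079),'piv',ray(K,T,[[317,197]],0.039))
    ov=im[:,:,::-1].copy();cv2.imwrite('pics/crop.png',cv2.resize(ov[140:250,155:375],None,fx=3.6,fy=3.6,interpolation=cv2.INTER_CUBIC))
E
python3 m.py
```

```text
jig rect ((0.5508028268814087, 0.004959627985954285), (0.4243994355201721, 0.1890861988067627), 86.04483795166016)
red 140 [320 193] [344 199]
[ 187  177  118   49 4067]
board ((0.5342988967895508, 0.032854095101356506), (0.2800257205963135, 0.09707479178905487), 86.4314193725586) [[ 0.47714075 -0.10386616]
 [ 0.5740273  -0.1099084 ]
 [ 0.591457    0.16957435]
 [ 0.4945705   0.17561659]]
knob [[ 0.55539096 -0.22219494  0.079     ]] piv [[ 0.54602233 -0.13901325  0.039     ]]
```

View pics/crop.png

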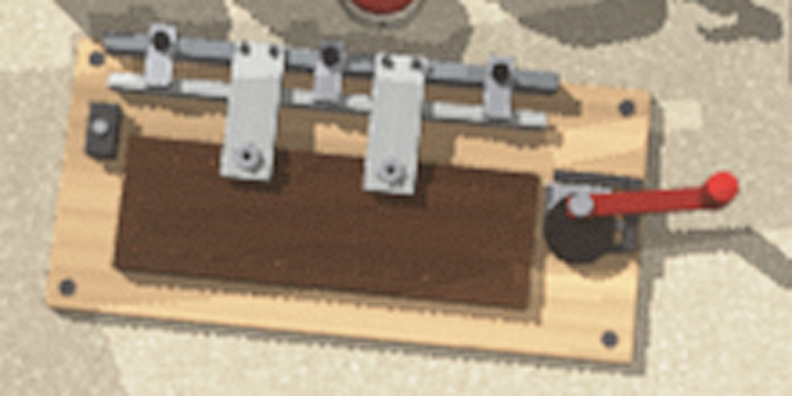

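The crop shows the jig corners at crop pixels TL (78,37), TR (652,92), BR (632,362) and BL (48,303). The knob top is at (722,186) and the pivot screw at (580,206). The board front edge runs (115,268) to (528,307), and the bar is about 28 mm behind the board. I'll turn these into world points.

```bash
python3 - <<'E'
from h import *
f=np.load('pics/top0.npz');K,T=f['K'],f['T']
def P(c,z): return ray(K,T,(np.atleast_2d(c)+.5)/3.6-.5+[155,140],z)
c=P([[78,37],[652,92],[632,362],[48,303]],0.015);print('jig',c.round(4).tolist())
e=[np.linalg.norm(c[i]-c[(i+1)%4]) for i in range(4)];print(e)
# fit pose: local corners (x,y): TL(.085,.178) TR(.085,-.222) BR(-.105,-.222) BL(-.105,.178)
L=np.array([[.085,.178],[.085,-.222],[-.105,-.222],[-.105,.178]])
A=(L-L.mean(0)).T@(c[:,:2]-c[:,:2].mean(0));yaw=np.arctan2(A[0,1]-A[1,0],A[0,0]+A[1,1])
Rm=np.array([[np.cos(yaw),-np.sin(yaw)],[np.sin(yaw),np.cos(yaw)]]);o=c[:,:2].mean(0)-Rm@L.mean(0)
print('yaw',yaw,'o',o,'res',(c[:,:2]-(L@Rm.T+o)).round(4).tolist())
loc=lambda p:((p[:,:2]-o)@Rm).round(4).tolist()
print('board top rl rr fr fl',loc(P([[128,138],[540,175],[528,307],[115,268]],.031)))
print('bar top front edge',loc(P([[110,88],[547,128]],.033)))
print('piv',loc(P([[580,206]],.041)),'knob',loc(P([[722,186]],.079)),P([[722,186]],.079))
print('stop top rightface',loc(P([[121,108],[117,158]],.035)))
np.savez('jig.npz',o=o,yaw=yaw)
q=ctrl.read_joint_positions();print(q, R.from_quat(ctrl.read_ee_rot()).as_matrix().round(3).tolist())
E
```

```text
jig [[0.6609, 0.2104, 0.015], [0.6312, -0.1875, 0.015], [0.4453, -0.1741, 0.015], [0.4749, 0.2203, 0.015]]
[np.float64(0.3990340769415392), np.float64(0.18642186020082024), np.float64(0.3954962594879776), np.float64(0.18627904134241216)]
yaw -0.07243161917093736 o [0.56463348 0.03848057] res [[-0.0014, 0.0005], [-0.0021, 0.0015], [0.0015, 0.0012], [0.0021, -0.0033]]
board top rl rr fr fl [[0.0126, 0.132], [0.0143, -0.1477], [-0.0754, -0.1472], [-0.0764, 0.1297]]
bar top front edge [[0.0455, 0.1481], [0.0465, -0.1496]]
piv [[-0.006, -0.1752]] knob [[0.009, -0.2612]] [[ 0.55468351 -0.22263808  0.079     ]]
stop top rightface [[0.032, 0.1386], [-0.0025, 0.137]]
[-1.23913093e+00  2.21169849e-01  1.52748882e+00  7.32542537e-06
  1.39471831e+00 -1.26109304e-01] [[0.897, 0.442, -0.001], [0.442, -0.897, 0.002], [0.0, -0.002, -1.0]]
```

The measurements fit the given sizes within 2–4 mm: the bar face is at jig x of about 0.046 and the board needs about 33 mm of travel. I'll push slowly at the board's middle with the jaws shut, stopping on contact force.

```bash
cat >> h.py <<'E'
try:
    _j=np.load('jig.npz');o=_j['o'];yaw=float(_j['yaw'])
    Rm=np.array([[np.cos(yaw),-np.sin(yaw)],[np.sin(yaw),np.cos(yaw)]])
except Exception: pass
def W(x,y,z): return np.r_[Rm@[x,y]+o,z]
def loc(p): return Rm.T@(np.asarray(p)[:2]-o)
def quat(a): # tool down, tool x axis at jig-frame angle a
    a+=yaw; return R.from_matrix(np.array([[np.cos(a),np.sin(a),0],[np.sin(a),-np.cos(a),0],[0,0,-1]])).as_quat()
def st(m): print(m,'t',round(ctrl.read_clock(),2),'loc',loc(ctrl.read_eef_pos()).round(4),'z',round(ctrl.read_eef_pos()[2],4),'Fjig',(Rm.T@np.array(ctrl.read_ft_force())[:2]).round(2))
E
python3 - <<'E'
from h import *
ctrl.gripper_to(0.0)
q=quat(0.0)
ctrl.goto(W(-.11,-.008,.12),q)
ctrl.move_linear(W(-.11,-.008,.047),speed=.1); st('down')
h=ctrl.move_linear(W(-.035,-.008,.047),speed=.02,contact_N=7); st(h)
E
```

```text
down t 4.78 loc [-0.1094 -0.008 ] z 0.0475 Fjig [0.61 0.82]
True t 7.23 loc [-0.0564 -0.0081] z 0.0463 Fjig [0.49 0.36]
```

```bash
python3 - <<'E'
from h import *
ctrl.move_linear(W(-.070,-.008,.047),speed=.08)
for y in (.10,-.115):
    ctrl.move_linear(W(-.070,y,.047),speed=.15)
    h=ctrl.move_linear(W(-.035,y,.047),speed=.012,contact_N=6); st((y,h))
    ctrl.move_linear(W(-.070,y,.047),speed=.08)
shot('top','top1'); st('')
E
python3 -c "
import cv2;a=cv2.imread('pics/top1.png');cv2.imwrite('pics/crop1.png',cv2.resize(a[140:250,155:375],None,fx=3.6,fy=3.6,interpolation=cv2.INTER_CUBIC))"
```

```text
(0.1, True) t 9.82 loc [-0.0566  0.0999] z 0.0463 Fjig [0.04 1.06]
(-0.115, True) t 13.18 loc [-0.0559 -0.1149] z 0.0464 Fjig [0.18 0.94]
 t 13.55 loc [-0.07  -0.115] z 0.047 Fjig [ 0.09 -0.42]
```

View pics/crop1.png

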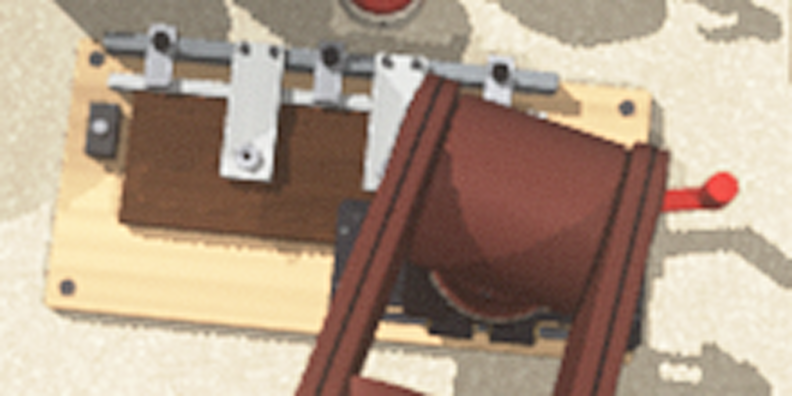

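The board's rear edge now lies along the bar, and the three presses stopped at consistent x (-0.0566, -0.0564, -0.0559). I'll press both ends once more to confirm, then sweep the lever with the knob caged between half-open fingers, after checking IK for the whole path.

```bash
cat > lev.py <<'E'
from h import *
piv=np.array([-.0063,-.1748])
def pose(th,r=.088,z=.070,flip=0):
    ph=np.pi+1.75-th; p=piv+r*np.array([np.cos(ph),np.sin(ph)])
    return W(*p,z),quat(1.75-th+flip)
E
python3 - <<'E'
from lev import *
for y in (.10,-.115):
    ctrl.move_linear(W(-.070,y,.047),speed=.15)
    h=ctrl.move_linear(W(-.035,y,.047),speed=.012,contact_N=6); st((y,h))
    ctrl.move_linear(W(-.070,y,.047),speed=.08)
for fl in (0,np.pi):
    print(fl,[None if (s:=kin.solve_ik(*pose(t,flip=fl))) is None else s[5].round(2) for t in (0,.4,.8,1.2,1.6,1.8)])
E
```

```text
(0.1, True) t 16.57 loc [-0.0565  0.0999] z 0.0463 Fjig [0.24 0.39]
(-0.115, True) t 19.93 loc [-0.0558 -0.1149] z 0.0464 Fjig [ 0.46 -0.1 ]
0 [np.float64(-0.62), np.float64(-0.25), np.float64(0.15), np.float64(0.58), np.float64(1.03), np.float64(1.26)]
3.141592653589793 [np.float64(2.52), None, None, np.float64(-2.57), np.float64(-2.11), np.float64(-1.88)]
```

```bash
python3 - <<'E'
from lev import *
p=ctrl.read_eef_pos(); ctrl.move_linear([p[0],p[1],.15],speed=.2)
P,q=pose(0,z=.15); ctrl.goto(P,q); ctrl.gripper_to(.4)
P,q=pose(0); h=ctrl.move_linear(P,speed=.1,frame=q,contact_N=8); st(h)
if not h:
  for t in np.linspace(.15,1.80,12):
    P,q=pose(t); ctrl.move_linear(P,speed=.06,frame=q)
    f=np.array(ctrl.read_ft_force())[:2]; print(round(t,2),(Rm.T@f).round(1))
  st('end')
shot('top','top2')
a=cv2.imread('pics/top2.png');cv2.imwrite('pics/crop2.png',cv2.resize(a[140:250,155:375],None,fx=3.6,fy=3.6,interpolation=cv2.INTER_CUBIC))
E
```

```text
False t 24.44 loc [ 0.01   -0.2617] z 0.0707 Fjig [ 0.29 -0.36]
0.15 [ 0.3 -0.5]
0.3 [ 0.6 -0.1]
0.45 [ 0.1 -0.6]
0.6 [-0.5 -0.5]
0.75 [-0.7 -0.1]
0.9 [-1.6  0.3]
1.05 [-0.   0.4]
1.2 [ 0.3 -1.5]
1.35 [-0.1 -0.9]
1.5 [-0.2 -0.3]
1.65 [0.2 0.9]
1.8 [0.1 0.3]
end t 28.84 loc [-0.0942 -0.1706] z 0.07 Fjig [0.14 0.28]
```

View pics/crop2.png

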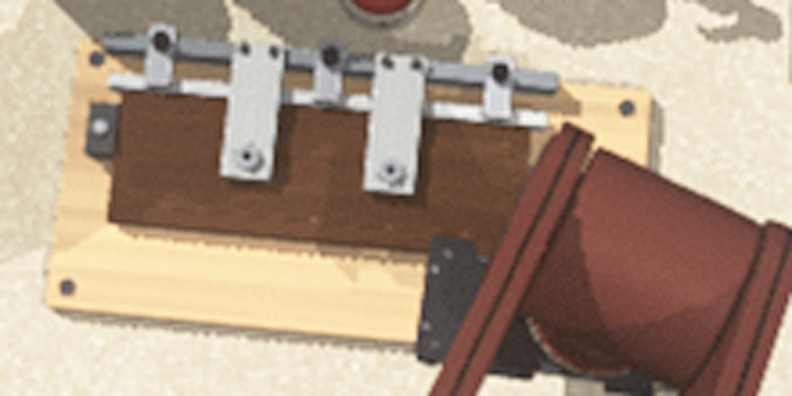

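The board has moved left and its end (about col 115) meets the stop. The rear edge still looks close along the bar. I'll lift off, press both ends gently again and look at it unobstructed.

```bash
python3 - <<'E'
from lev import *
p=ctrl.read_eef_pos(); ctrl.move_linear([p[0],p[1],.14],speed=.15)
ctrl.gripper_to(0)
q=quat(0.)
for y in (-.10,.105):
    ctrl.goto(W(-.080,y,.10),q)
    ctrl.move_linear(W(-.075,y,.047),speed=.1)
    h=ctrl.move_linear(W(-.035,y,.047),speed=.012,contact_N=6); st((y,h))
    ctrl.move_linear(W(-.080,y,.047),speed=.08); ctrl.move_linear(W(-.080,y,.10),speed=.15)
ctrl.goto(W(-.15,.0,.28),q); st('')
im,d,K,T=shot('wrist','w3'); shot('top','top3')
E
```

```text
(-0.1, True) t 33.25 loc [-0.0562 -0.0998] z 0.0463 Fjig [-0.15 -0.69]
(0.105, True) t 37.45 loc [-0.0568  0.1049] z 0.0463 Fjig [-0.09 -0.08]
 t 39.27 loc [-0.1503  0.0002] z 0.2784 Fjig [-0.34  0.51]
```

View pics/w3.png

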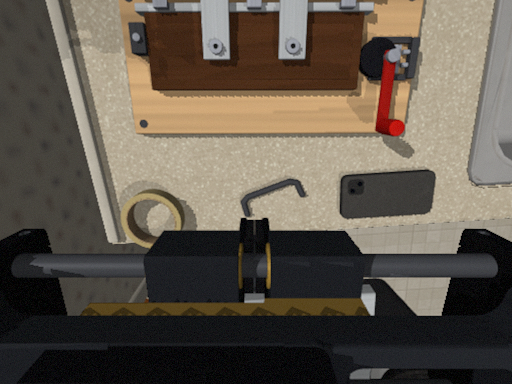

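The wrist view shows the board along the bar and against the stop, with the pivot at (393,55) and the knob at (397,127). The end presses match the earlier flush readings within 0.3 mm. Last, I'll check the lever angle.

```bash
python3 - <<'E'
from h import *
f=np.load('pics/w3.npz');K,T=f['K'],f['T']
k=loc(ray(K,T,[[397,127]],.079)[0]);p=loc(ray(K,T,[[393,55]],.041)[0]);v=k-p
print(k,p,np.linalg.norm(v),'theta',np.pi+1.75-(np.arctan2(v[1],v[0])%(2*np.pi)))
print('board left end',loc(ray(K,T,[[151,88]],.031)[0]),loc(ray(K,T,[[150,40]],.031)[0]),'right',loc(ray(K,T,[[362,88]],.031)[0]),'stop',loc(ray(K,T,[[147,40]],.035)[0]))
E
```

```text
[-0.09272252 -0.17719917] [-0.00511783 -0.17794927] 0.08760789351602984 theta 1.7585620537895612
board left end [-0.04394959  0.14055321] [0.01435938 0.13521822] right [-0.0440337  -0.14671915] stop [0.01347443 0.13766535]
```

```bash
python3 -c "
from cell import ctrl,workorder
print(workorder.sign_off(),ctrl.read_clock())"
```

```text
the job is handed in; nothing more can be done
the job is handed in; nothing more can be done
```

I handed the job in at about 40 s: the board lies flush with the bar and against the end stop, with the lever at about 1.75 rad; the clamping force on the stop was not measured, and sign-off returned no verdict.

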